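# Pack the wire bonder's service carton

## Robot

A 7-joint arm with a two-finger parallel gripper is mounted at the origin on the work surface. World frame = base frame: x ahead of the robot, y to its left, z up, the work surface at z = 0. Lengths are in m, angles in rad, forces in N, time in s.
With the tool pointing down it reaches from about 0.425 to 0.95 m from the base axis. Payload 4.7 kg.
Tool frame: the origin (TCP) lies between the finger pads; the fingertips stand 14 mm ahead of it and the grasp point (between the pads) lies 5 mm behind it; z points along the fingers, y is the line along which they close (so a half turn about z gives the same grasp; the last joint's range is limited). The gripper opens to 85 mm and grips with 20 to 120 N. Pads are 22 mm wide; open, the fingers measure 114 mm over their backs; the gripper's body (76 mm by 85 mm) begins 54 mm behind the grasp point. The pads swing forward as they close: fully open they stand 13 mm farther back than shut.
Start: joints at [-1.329, 0.469, -0.049, 1.532, 0.024, 1.141, -0.082], TCP at [0.181, 0.65, 0.245] pointing down, gripper open.
Joint ranges: [-2.59, 2.59], [-0.33, 1.99], [-1.39, 1.29], [0.1, 2.45], [-1.04, 4.18], [0.21, 1.99], [-2.66, 2.66]. Speed limits (rad/s): [2.57, 2.57, 3.14, 3.14, 3.14, 3.14, 3.14].

## Interface

Orientations are given as a rotation vector (axis times angle).
In Python, from workcell import observe, grab_frame, camera_info, sign_off gives the robot as it stands.
- The arm moves only by the tool play_rows, never from a script. Its argument "moves" is a list of rows, each an object of numbers: "x", "y", "z": the shift along the tool's x, y, z in units of 25 mm (1.0 is 25 mm); "ax", "ay", "az": the turn, a rotation vector about the tool's x, y, z in units of 8 degrees (1.0 is 8 degrees); "hand": the opening, from 0 (shut) to 1 (fully open). A call has 1 to 10 rows; each row is the pose to reach, as a shift and turn from the pose commanded when the call began, along the tool's axes at that moment; what a row does not reach only later rows make up. A row lasts 1/8 s, in which the tool goes at most 62.5 mm and 10.7 degrees, less where a joint would pass 70% of its speed; a pose out of reach is approached as far as the arm can. A call with a gripper value outside its range is refused whole. The fingers move at their own pace and stop on an object; the grip force is fixed at half the most. Time passes only in rows, so rows that repeat a pose let the fingers close. It gives the time, the measured TCP pose, the force, the opening and the grip force at its end, in the units of the state.
- observe(): the state, without advancing time (a new reading comes with each control period).
- grab_frame(name): name is "scene" or "top"; returns the picture (480x640x3 uint8, blue, green, red); there is no depth.
- camera_info(name): a dict with "fovy" (degrees; the focal length in pixels is half the picture's height over the tangent of half this angle, whatever the lens; pixels are square), "cx", "cy" (the principal point, pixels), "R" (3x3) and "t" (3): a world point X has camera coordinates R X + t. Camera axes: x right, y down, z forward; pixel columns grow to the right and rows downward; lengths in m; the calibration is good to about 2 mm. A picture is of the moment at which its call begins. camera_info takes no time and is no camera call.
- sign_off(): hands the job in; it is judged then, once.
The state is a dict: "time_s": time; "joint_pos": joint angles; "joint_vel": joint speeds; "joint_torque": joint torques, N m; "position": TCP position; "ee_rot": TCP orientation; "wrist_force": force on the tool from outside, world axes, zero at the start; "wrist_torque": the same for the moment, N m; "gripper_width": opening from 0.0 (shut) to 1.0 (fully open); "finger_force": force on a finger pad.
Only numpy, scipy, OpenCV 4.12 (cv2) and the standard library are available. Lean on these libraries where they do the work, as an engineer would, in place of code of your own. Each camera call takes 0.05 s, during which the arm holds its last target. There are 200 camera calls.

## Task

Pack the service carton for the wire bonder: the long white case with the green lid and the short blue box with the orange lid must both go into the open cardboard carton, next to the flat black tin already taped into one corner. All three have to fit at once, so both pieces must stand upright, lids up, flat on the carton's floor and not on the tin or the rim. Lower each piece in; do not drop it from a height.

Things in the scene. Friction and masses are not known exactly. Their poses are not given: they have to be found in the camera images.
- carton: Open brown cardboard carton, fixed, outside 156 (x) x 200 (y) x 40 (z) mm, walls and floor 5 mm (inside 146 x 190 x 35). Origin: centre of its underside, z up. A flat black tin is taped down in the +x +y inside corner, covering x -7 to +73, y 0 to +95 mm, its top 30 mm above the underside. Free floor: a 66 mm lane along the whole -x wall, and the rest of the -y half. Yaw within 23 degrees.
- tool_case: Closed rigid long case, white with a GREEN lid, 40 (x) x 150 (y) x 82 (z) mm, about 0.25 kg. Origin: centre of its underside, z up, y along its length. Take it across its 40 mm width, near the top. A look-alike with a RED lid stands nearby and is not wanted.
- spool_box: Closed rigid short box, blue with an ORANGE lid, 80 (x) x 60 (y) x 58 (z) mm, about 0.22 kg. Origin: centre of its underside, z up. Take it across its 60 mm side (fingers close along its y), near the top. A look-alike with a WHITE lid stands nearby and is not wanted.
There are look-alikes about, which are no part of the job. Leave any yellow look-alike of the tool_case alone.

How it is judged:
At the end, for the whole second after the job is handed in: The green-lidded case and the orange-lidded box are both inside the carton's walls, each upright within 10 degrees and flat on the carton's floor (underside centre no more than 12 mm above the floor), released and at rest (z of tool_case in the frame of carton between 0 and 0.017 m and angle between each of tool_case, spool_box's own z axis and vertical below 0.18 rad and x of tool_case in the frame of carton between -0.073 and 0.073 m and y of tool_case in the frame of carton between -0.095 and 0.095 m and linear speed of each of tool_case, spool_box below 0.03 m/s and angular speed of each of tool_case, spool_box below 0.3 rad/s and z of spool_box in the frame of carton between 0 and 0.017 m and x of spool_box in the frame of carton between -0.073 and 0.073 m and y of spool_box in the frame of carton between -0.095 and 0.095 m); the robot touches nothing.
It fails at once if the green-lidded case is let go of more than 80 mm above the bench (height (world z) of tool_case above 0.08 m and contact force between the fingers and tool_case below 0.01 N).
It fails at once if the orange-lidded box is let go of more than 80 mm above the bench (height (world z) of spool_box above 0.08 m and contact force between the fingers and spool_box below 0.01 N).
It also fails if it takes over 51 s, if anything falls off the work surface, if the arm or the gripper's body presses on something with over 40 N, if the wrist force passes 120 N, or if a joint passes its speed limit or range.

## Working session

There is one attempt and no reset: what is moved stays moved. The work goes in short steps, Python scripts to look and compute and a tool call to move; the robot and the scene stay as the last step left them, time stands still between calls to the robot, and variables do not carry over. Pictures are saved under pics/ and viewed, at most 10 in all, crops included, and the job is handed in when it is done.

Besides the shell and the picture viewer there is one more tool, called after "Emit:" as name(argument=value, ...) on one line, values as JSON. play_rows: Moves the arm, as the interface text tells. Its arguments: {"type":"object","properties":{"moves":{"type":"array","items":{"type":"object","properties":{"x":{"type":"number"},"y":{"type":"number"},"z":{"type":"number"},"ax":{"type":"number"},"ay":{"type":"number"},"az":{"type":"number"},"hand":{"type":"number"}}}}},"required":["moves"]}

```bash
mkdir -p pics; python3 - <<'E'
from workcell import *
import cv2
for n in("scene","top"):
    cv2.imwrite(f"pics/{n}0.png",grab_frame(n)); print(n,camera_info(n))
print(observe())
E
```

```text
scene {'fovy': 45.70894667733524, 'cx': 314.4665714287109, 'cy': 241.40841814612207, 'R': array([[ 0.73453677,  0.67828621, -0.01958457],
       [ 0.35292968, -0.40653059, -0.84271793],
       [-0.57956568,  0.61209533, -0.537999  ]]), 't': array([-0.39457874, -0.07855835,  1.2715601 ])}
top {'fovy': 53.908390349192715, 'cx': 320.5906444356703, 'cy': 234.57816249190896, 'R': array([[-0.02815235, -0.99951744, -0.01312717],
       [-0.98905818,  0.02975547, -0.14449401],
       [ 0.14481489,  0.00891568, -0.9894186 ]]), 't': array([0.0726482 , 0.45340012, 0.80269742])}
{'time_s': 0.1, 'joint_pos': array([-1.32891263,  0.46936701, -0.04859178,  1.53356427,  0.02410579,
        1.1410036 , -0.08235741]), 'joint_vel': array([ 0.00021958, -0.00304545,  0.00048031, -0.0038371 , -0.00086127,
        0.00050226, -0.00035482]), 'joint_torque': array([ 3.37002466e-04, -5.11515319e+01, -4.71117406e-02, -2.38394111e+01,
        1.07722761e-02,  4.39088748e-03, -2.36724782e-05]), 'position': array([0.18040971, 0.64992874, 0.24436646]), 'ee_rot': array([-4.24069815e-01, -3.11266684e+00,  2.74594377e-03]), 'wrist_force': array([-0.03733627, -0.62773712,  0.20799252]), 'wrist_torque': array([-0.01872168, -0.02829866,  0.04562097]), 'finger_force': 0.0, 'gripper_width': 0.9998146375219543}
```

View pics/top0.png

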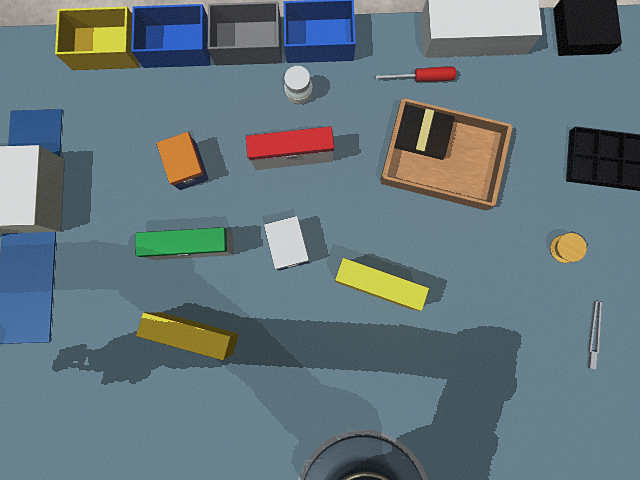

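View pics/scene0.png

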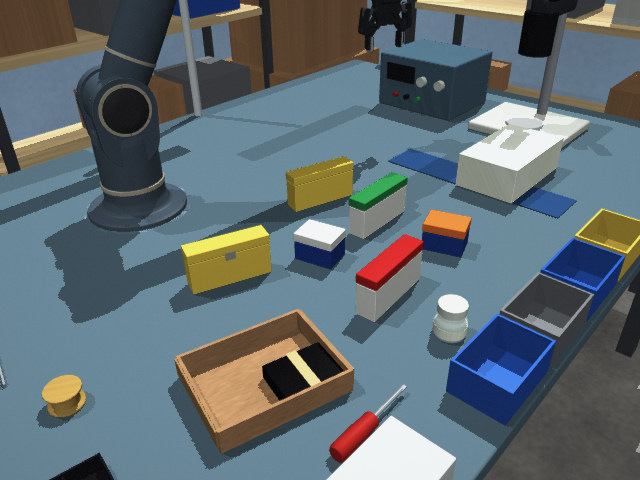

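The top view shows the green case at about (181,242), the orange box at (181,158) and the carton at (447,153), with its tin at the upper left. The scene view shows the same pieces with their lids clearly visible. Next I fit poses to the colour masks in both cameras.

```bash
cat > h.py <<'E'
import numpy as np, cv2
from scipy.optimize import minimize
from scipy.spatial.transform import Rotation as Ro
from workcell import *
CI={n:camera_info(n) for n in("scene","top")}
def proj(P,n):
    c=CI[n]; f=240/np.tan(np.radians(c["fovy"]/2)); q=np.atleast_2d(P)@c["R"].T+c["t"]
    return q[:,:2]/q[:,2:]*f+[c["cx"],c["cy"]]
def mask(img,lo,hi,near):
    m=cv2.inRange(cv2.cvtColor(img,cv2.COLOR_BGR2HSV),lo,hi)
    k,lab,st,ce=cv2.connectedComponentsWithStats(m)
    i=1+min((i for i in range(k-1) if st[i+1,4]>150),key=lambda i:np.hypot(*(ce[i+1]-near)))
    c=np.argwhere(lab==i)[:,::-1].astype(np.int32)
    out=np.zeros((960,1280),np.uint8)
    cv2.fillConvexPoly(out,cv2.convexHull(c)*2+1,1); return out
def fit(masks,size,z0,z1,p0,fixt=True):
    def cost(p):
        c,s=np.cos(p[2]),np.sin(p[2]); zz=z0 if fixt else p[3]*.1
        P=np.array([[p[0]+c*a-s*b,p[1]+s*a+c*b,z] for a in(-size[0]/2,size[0]/2) for b in(-size[1]/2,size[1]/2) for z in(zz,z1)])
        t=0
        for n,m in masks.items():
            o=np.zeros_like(m); h=cv2.convexHull(proj(P,n).astype(np.float32))
            cv2.fillConvexPoly(o,np.round((h*2+1)*16).astype(np.int32),1,shift=4)
            t+=1-(o&m).sum()/(o|m).sum()
        return t
    best=None
    for d in(0,.15,-.15):
        x0=np.array(p0+([] if fixt else [z0*10]),float); x0[2]+=d
        S=np.vstack([x0]+[x0+e for e in np.diag([.01,.01,.1,.05][:len(x0)])])
        r=minimize(cost,x0,method="Nelder-Mead",options=dict(initial_simplex=S,maxiter=300,xatol=1e-4,fatol=1e-4))
        if best is None or r.fun<best.fun: best=r
    return best.x,best.fun
def back(u,v,z,n="top"):
    c=CI[n]; f=240/np.tan(np.radians(c["fovy"]/2)); d=c["R"].T@[(u-c["cx"])/f,(v-c["cy"])/f,1]; o=-c["R"].T@c["t"]
    return (o+d*(z-o[2])/d[2])[:2]
def go(x,y,z,yaw):
    """move units to have TCP at x,y,z, pointing down, tool y axis at world heading yaw (mod pi)"""
    s=observe(); R=Ro.from_rotvec(s["ee_rot"]); best=None
    for a in(yaw,yaw+np.pi):
        Y=np.array([np.cos(a),np.sin(a),0]); Z=np.array([0,0,-1.]); T=Ro.from_matrix(np.c_[np.cross(Y,Z),Y,Z])
        rv=(R.inv()*T).as_rotvec()
        if best is None or np.linalg.norm(rv)<np.linalg.norm(best): best=rv
    print("shift",np.round(R.inv().apply(np.array([x,y,z])-s["position"])/.025,2),"turn",np.round(np.degrees(best)/8,2),"t",s["time_s"])
E
python3 - <<'E'
from h import *
I={n:cv2.imread(f"pics/{n}0.png") for n in CI}
for nm,lo,hi,nt,ns,size,z0,z1 in (("green",(45,100,50),(80,255,255),(181,242),(380,190),(.04,.15),.065,.082),
 ("orange",(8,150,90),(18,255,255),(180,155),(447,221),(.08,.06),.04,.058),("carton",(5,60,50),(22,200,255),(447,153),(265,375),(.156,.2),0,.04)):
    m={"top":mask(I["top"],lo,hi,nt),"scene":mask(I["scene"],lo,hi,ns)}
    p0=[*back(*nt,z1),-.2 if nm=="carton" else 0.2 if nm=="orange" else 0]
    for k in (["top"],["scene"],["top","scene"]):
        x,f=fit({q:m[q] for q in k},size,z0,z1,p0,nm=="carton"); print(nm,k,np.round(x,4),round(f,3))
E
```

```text
green ['top'] [0.444  0.2943 0.0324 0.7268] 0.009
green ['scene'] [0.4446 0.2934 0.0338 0.6675] 0.019
green ['top', 'scene'] [0.4445 0.2948 0.0353 0.6648] 0.051
orange ['top'] [0.5972 0.3072 0.3174 0.4901] 0.041
orange ['scene'] [0.5987 0.3047 0.328  0.4325] 0.03
orange ['top', 'scene'] [0.5988 0.3059 0.3355 0.4288] 0.121
carton ['top'] [ 0.5999 -0.1734 -0.286 ] 0.022
carton ['scene'] [ 0.5991 -0.173  -0.2883] 0.015
carton ['top', 'scene'] [ 0.5995 -0.1736 -0.2856] 0.04
```

```bash
python3 - <<'E'
from h import *
go(.4445,.294,.17,.033); go(.4445,.294,.062,.033)
E
```

```text
shift [-13.99 -10.89   2.99] turn [-0.01  0.01  9.07] t 0.1
shift [-13.99 -10.88   7.31] turn [-0.01  0.01  9.07] t 0.1
```

Emit:
play_rows(moves=[{"x": -2,"y": -1.5,"z": 0,"az": 1.2,"hand": 1},{"x": -4,"y": -3,"z": 0,"az": 2.4,"hand": 1},{"x": -6,"y": -4.6,"z": 0.5,"az": 3.7,"hand": 1},{"x": -8,"y": -6.2,"z": 1,"az": 5,"hand": 1},{"x": -10,"y": -7.8,"z": 1.5,"az": 6.3,"hand": 1},{"x": -12,"y": -9.3,"z": 2,"az": 7.6,"hand": 1},{"x": -13.5,"y": -10.5,"z": 2.5,"az": 8.6,"hand": 1},{"x": -14,"y": -10.9,"z": 3,"az": 9.07,"hand": 1},{"x": -14,"y": -10.9,"z": 3,"az": 9.07,"hand": 1},{"x": -14,"y": -10.9,"z": 3,"az": 9.07,"hand": 1}])

```text
validation failed for argument at $.mo...
```

```bash
python3 - <<'E'
from h import *
print(observe()["position"],observe()["joint_pos"].round(2))
go(.4445,.294,.062,.033)
E
```

```text
[0.18040971 0.64992874 0.24436646] [-1.33  0.47 -0.05  1.53  0.02  1.14 -0.08]
shift [-13.99 -10.88   7.31] turn [-0.01  0.01  9.07] t 0.1
```

Emit:
play_rows(moves=[{"x": -2,"y": -1.5,"z": 0,"ax": 0,"ay": 0,"az": 1.2,"hand": 1},{"x": -4,"y": -3,"z": 0,"ax": 0,"ay": 0,"az": 2.4,"hand": 1},{"x": -6,"y": -4.6,"z": 0.5,"ax": 0,"ay": 0,"az": 3.7,"hand": 1},{"x": -8,"y": -6.2,"z": 1,"ax": 0,"ay": 0,"az": 5,"hand": 1},{"x": -10,"y": -7.8,"z": 1.5,"ax": 0,"ay": 0,"az": 6.3,"hand": 1},{"x": -12,"y": -9.3,"z": 2,"ax": 0,"ay": 0,"az": 7.6,"hand": 1},{"x": -13.5,"y": -10.5,"z": 2.5,"ax": 0,"ay": 0,"az": 8.6,"hand": 1},{"x": -14,"y": -10.9,"z": 3,"ax": 0,"ay": 0,"az": 9.07,"hand": 1},{"x": -14,"y": -10.9,"z": 3,"ax": 0,"ay": 0,"az": 9.07,"hand": 1},{"x": -14,"y": -10.9,"z": 3,"ax": 0,"ay": 0,"az": 9.07,"hand": 1}])

```text
time_s: 1.35
position: [0.4439, 0.2964, 0.1704]
ee_rot: [-2.178, -2.262, -0.001]
wrist_force: [0.0, 0.5, 1.1]
gripper_width: 1.002
finger_force: 0.0
```

```bash
python3 - <<'E'
from h import *
print(observe()["position"],observe()["joint_pos"].round(2))
go(.4445,.294,.062,.033)
E
```

```text
[0.44385745 0.2963839  0.17043702] [-0.93  0.33  0.32  1.96 -0.14  0.87 -0.5 ]
shift [-0.1   0.02  4.34] turn [-0.   -0.01  0.03] t 1.35
```

Emit:
play_rows(moves=[{"x": -0.1,"y": 0,"z": 1.2,"ax": 0,"ay": 0,"az": 0,"hand": 1},{"x": -0.1,"y": 0,"z": 2.4,"ax": 0,"ay": 0,"az": 0,"hand": 1},{"x": -0.1,"y": 0,"z": 3.4,"ax": 0,"ay": 0,"az": 0,"hand": 1},{"x": -0.1,"y": 0,"z": 4.1,"ax": 0,"ay": 0,"az": 0,"hand": 1},{"x": -0.1,"y": 0,"z": 4.3,"ax": 0,"ay": 0,"az": 0,"hand": 1},{"x": -0.1,"y": 0,"z": 4.3,"ax": 0,"ay": 0,"az": 0,"hand": 0},{"x": -0.1,"y": 0,"z": 4.3,"ax": 0,"ay": 0,"az": 0,"hand": 0},{"x": -0.1,"y": 0,"z": 4.3,"ax": 0,"ay": 0,"az": 0,"hand": 0},{"x": -0.1,"y": 0,"z": 4.3,"ax": 0,"ay": 0,"az": 0,"hand": 0},{"x": -0.1,"y": 0,"z": 4.3,"ax": 0,"ay": 0,"az": 0,"hand": 0}])

```text
time_s: 2.6
position: [0.4452, 0.2921, 0.0637]
ee_rot: [-2.184, -2.258, -0.002]
wrist_force: [-2.0, -0.4, 5.6]
gripper_width: 0.458
finger_force: 60.6
```

```bash
python3 - <<'E'
from h import *
o=observe();print(o["position"],o["gripper_width"],o["finger_force"])
cv2.imwrite("pics/s1.png",grab_frame("scene")[100:340,240:560])
E
```

```text
[0.44521316 0.29209505 0.06374556] 0.45811293995645347 60.60365974903107
```

View pics/s1.png

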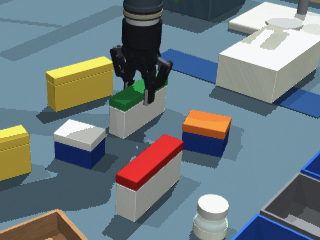

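The scene crop shows the fingers on both sides of the green lid at about (135,95), and the opening of 0.458 (about 39 mm) confirms the grasp. Now I lift it.

Emit:
play_rows(moves=[{"x": 0,"y": 0,"z": -1,"ax": 0,"ay": 0,"az": 0,"hand": 0},{"x": 0,"y": 0,"z": -2,"ax": 0,"ay": 0,"az": 0,"hand": 0},{"x": 0,"y": 0,"z": -3.2,"ax": 0,"ay": 0,"az": 0,"hand": 0},{"x": 0,"y": 0,"z": -4.4,"ax": 0,"ay": 0,"az": 0,"hand": 0},{"x": 0,"y": 0,"z": -5,"ax": 0,"ay": 0,"az": 0,"hand": 0},{"x": 0,"y": 0,"z": -5,"ax": 0,"ay": 0,"az": 0,"hand": 0}])

```text
time_s: 3.4
position: [0.4452, 0.2919, 0.1882]
ee_rot: [-2.184, -2.258, -0.002]
wrist_force: [0.3, -1.1, -3.0]
gripper_width: 0.455
finger_force: 61.3
```

```bash
python3 - <<'E'
from h import *
go(.5554,-.1605,.185,-.286)
E
```

```text
shift [-18.23   3.8    0.11] turn [ 0.01 -0.01  2.29] t 3.4
```

Emit:
play_rows(moves=[{"x": -0.8,"y": 0.2,"z": 0,"ax": 0,"ay": 0,"az": 0.1,"hand": 0},{"x": -2.4,"y": 0.5,"z": 0,"ax": 0,"ay": 0,"az": 0.3,"hand": 0},{"x": -4.4,"y": 0.9,"z": 0,"ax": 0,"ay": 0,"az": 0.55,"hand": 0},{"x": -6.5,"y": 1.35,"z": 0,"ax": 0,"ay": 0,"az": 0.8,"hand": 0},{"x": -8.6,"y": 1.8,"z": 0,"ax": 0,"ay": 0,"az": 1.1,"hand": 0},{"x": -10.7,"y": 2.2,"z": 0,"ax": 0,"ay": 0,"az": 1.35,"hand": 0},{"x": -12.8,"y": 2.7,"z": 0,"ax": 0,"ay": 0,"az": 1.6,"hand": 0},{"x": -14.8,"y": 3.1,"z": 0,"ax": 0,"ay": 0,"az": 1.85,"hand": 0},{"x": -16.6,"y": 3.45,"z": 0,"ax": 0,"ay": 0,"az": 2.1,"hand": 0},{"x": -17.8,"y": 3.7,"z": 0,"ax": 0,"ay": 0,"az": 2.25,"hand": 0}])

```text
time_s: 4.65
position: [0.5507, -0.1541, 0.1864]
ee_rot: [-2.515, -1.882, 0.005]
wrist_force: [0.0, 0.6, -1.9]
gripper_width: 0.454
finger_force: 61.3
```

```bash
python3 - <<'E'
from h import *
go(.5554,-.1605,.16,-.286)
E
```

```text
shift [-0.19  0.26  1.06] turn [-0.02  0.02 -0.  ] t 4.65
```

Emit:
play_rows(moves=[{"x": -0.2,"y": 0.26,"z": 0.5,"ax": 0,"ay": 0,"az": 0,"hand": 0},{"x": -0.2,"y": 0.26,"z": 1,"ax": 0,"ay": 0,"az": 0,"hand": 0},{"x": -0.2,"y": 0.26,"z": 1,"ax": 0,"ay": 0,"az": 0,"hand": 0},{"x": -0.2,"y": 0.26,"z": 1,"ax": 0,"ay": 0,"az": 0,"hand": 0}])

```text
time_s: 5.15
position: [0.5571, -0.1552, 0.1625]
ee_rot: [-2.508, -1.891, 0.0]
wrist_force: [0.1, 0.9, -2.3]
gripper_width: 0.457
finger_force: 61.3
```

```bash
python3 - <<'E'
from h import *
print(observe()["position"])
go(.5554,-.1605,.072,-.286)
for n in CI: cv2.imwrite(f"pics/{n}2.png",grab_frame(n))
I=np.hstack([cv2.imread("pics/top2.png")[60:300,300:620],cv2.imread("pics/scene2.png")[240:480,120:440]]); cv2.imwrite("pics/c2.png",I)
# hanging case: fit the lid at its held height, top then both
m={n:mask(cv2.imread(f"pics/{n}2.png"),(45,100,50),(80,255,255),proj([[.555,-.16,.17]],n)[0]) for n in CI}
b=observe()["position"][2]-.064
for k in (["top"],["scene"]): print(fit({q:m[q] for q in k},(.04,.15),b+.067,b+.082,[.5554,-.1605,-.286]))
E
```

```text
[ 0.55714134 -0.15516872  0.16248513]
shift [-0.23 -0.01  3.62] turn [-0.01 -0.    0.05] t 5.15
(array([ 0.5618741 , -0.13988239, -0.28550322]), np.float64(0.5572110635495555))
(array([ 0.55797954, -0.15347863, -0.25480275]), np.float64(0.5125989339363592))
```

View pics/c2.png

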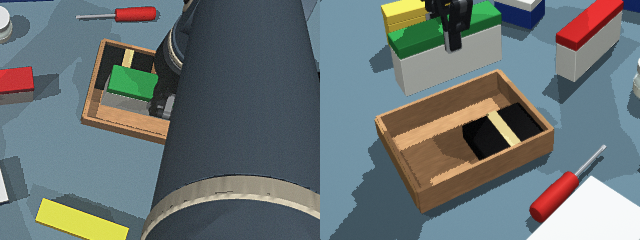

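The crop shows the case hanging level above the -x lane, with the arm partly hiding it in the top view, so I rely on the arm's own position readings. I lower it in stages.

Emit:
play_rows(moves=[{"x": -0.23,"y": 0,"z": 0.5,"ax": 0,"ay": 0,"az": 0.05,"hand": 0},{"x": -0.23,"y": 0,"z": 1,"ax": 0,"ay": 0,"az": 0.05,"hand": 0},{"x": -0.23,"y": 0,"z": 1.6,"ax": 0,"ay": 0,"az": 0.05,"hand": 0},{"x": -0.23,"y": 0,"z": 1.6,"ax": 0,"ay": 0,"az": 0.05,"hand": 0}])

```text
time_s: 5.75
position: [0.5544, -0.1616, 0.1209]
ee_rot: [-2.514, -1.879, 0.004]
wrist_force: [-0.4, -0.6, -2.9]
gripper_width: 0.457
finger_force: 61.2
```

```bash
python3 - <<'E'
from h import *
go(.5554,-.1605,.07,-.286)
cv2.imwrite("pics/c3.png",cv2.resize(grab_frame("scene")[220:480,120:440],None,fx=2,fy=2))
E
```

```text
shift [0.05 0.03 2.03] turn [-0.03  0.   -0.01] t 5.75
```

View pics/c3.png

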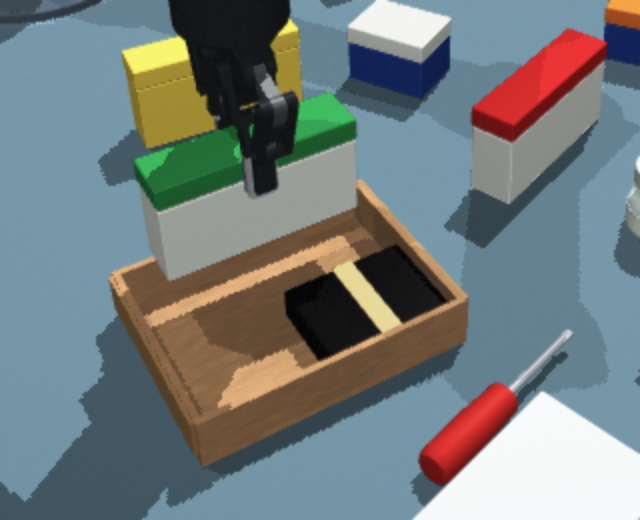

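The picture shows the case level just above the lane. Its near bottom corner is at crop (170,278), which is frame (205,359), and I compare that with the prediction.

```bash
python3 - <<'E'
from h import *
p=observe()["position"]; c,s=np.cos(-.286),np.sin(-.286)
for a,b,z in((.02,-.075,-.064),(.02,-.075,.018),(.02,.075,.018),(-.02,-.075,.018),(-.02,.075,.018)):
    q=proj([p+[c*a-s*b,s*a+c*b,z]],"scene")[0]; print(((q-[120,220])*2).round(0))
E
```

```text
[165. 286.]
[149. 193.]
[353. 118.]
[128. 160.]
[326.  91.]
```

It matches within about 3 mm along the length, so I lower it.

Emit:
play_rows(moves=[{"x": 0.05,"y": 0,"z": 0.5,"ax": 0,"ay": 0,"az": 0,"hand": 0},{"x": 0.05,"y": 0,"z": 1,"ax": 0,"ay": 0,"az": 0,"hand": 0},{"x": 0.05,"y": 0,"z": 1.4,"ax": 0,"ay": 0,"az": 0,"hand": 0},{"x": 0.05,"y": 0,"z": 1.7,"ax": 0,"ay": 0,"az": 0,"hand": 0},{"x": 0.05,"y": 0,"z": 1.9,"ax": 0,"ay": 0,"az": 0,"hand": 0},{"x": 0.05,"y": 0,"z": 2,"ax": 0,"ay": 0,"az": 0,"hand": 0},{"x": 0.05,"y": 0,"z": 2,"ax": 0,"ay": 0,"az": 0,"hand": 0}])

```text
time_s: 6.68
position: [0.556, -0.1609, 0.0728]
ee_rot: [-2.517, -1.88, -0.0]
wrist_force: [-0.1, -0.1, -2.5]
gripper_width: 0.462
finger_force: 61.3
```

Not in contact yet, so I go a few mm lower.

Emit:
play_rows(moves=[{"x": 0,"y": 0,"z": 0.07,"ax": 0,"ay": 0,"az": 0,"hand": 0},{"x": 0,"y": 0,"z": 0.12,"ax": 0,"ay": 0,"az": 0,"hand": 0},{"x": 0,"y": 0,"z": 0.12,"ax": 0,"ay": 0,"az": 0,"hand": 0}])

```text
time_s: 7.05
position: [0.5559, -0.1608, 0.0697]
ee_rot: [-2.517, -1.88, -0.0]
wrist_force: [-0.2, 0.5, -3.7]
gripper_width: 0.462
finger_force: 61.3
```

Emit:
play_rows(moves=[{"x": 0,"y": 0,"z": 0.06,"ax": 0,"ay": 0,"az": 0,"hand": 0},{"x": 0,"y": 0,"z": 0.06,"ax": 0,"ay": 0,"az": 0,"hand": 0}])

```text
time_s: 7.3
position: [0.5561, -0.161, 0.0688]
ee_rot: [2.517, 1.88, 0.001]
wrist_force: [-2.2, -0.1, 2.9]
gripper_width: 0.461
finger_force: 61.8
```

In contact with the floor. I release and retreat.

Emit:
play_rows(moves=[{"x": 0,"y": 0,"z": 0,"ax": 0,"ay": 0,"az": 0,"hand": 0.8},{"x": 0,"y": 0,"z": 0,"ax": 0,"ay": 0,"az": 0,"hand": 0.8},{"x": 0,"y": 0,"z": 0,"ax": 0,"ay": 0,"az": 0,"hand": 0.8},{"x": 0,"y": 0,"z": -1,"ax": 0,"ay": 0,"az": 0,"hand": 0.9},{"x": 0,"y": 0,"z": -2.5,"ax": 0,"ay": 0,"az": 0,"hand": 1},{"x": 0,"y": 0,"z": -4,"ax": 0,"ay": 0,"az": 0,"hand": 1},{"x": 0,"y": 0,"z": -4.5,"ax": 0,"ay": 0,"az": 0,"hand": 1},{"x": 0,"y": 0,"z": -4.5,"ax": 0,"ay": 0,"az": 0,"hand": 1}])

```text
time_s: 8.3
position: [0.5562, -0.1607, 0.181]
ee_rot: [2.516, 1.88, 0.002]
wrist_force: [0.4, 0.6, 0.2]
gripper_width: 1.003
finger_force: 0.0
```

```bash
python3 - <<'E'
from h import *
print(observe()["joint_pos"].round(2))
# box axes: box y heading = yaw + pi/2
go(.598,.306,.15,.325+np.pi/2)
E
```

```text
[-0.22  0.42  0.57  1.86 -0.27  0.94  0.18]
shift [18.38 -3.69  1.25] turn [ 0.   -0.01  6.86] t 8.3
```

Emit:
play_rows(moves=[{"x": 1.2,"y": -0.2,"z": 0,"ax": 0,"ay": 0,"az": 0.5,"hand": 1},{"x": 3.2,"y": -0.6,"z": 0,"ax": 0,"ay": 0,"az": 1.3,"hand": 1},{"x": 5.3,"y": -1,"z": 0,"ax": 0,"ay": 0,"az": 2.1,"hand": 1},{"x": 7.4,"y": -1.5,"z": 0,"ax": 0,"ay": 0,"az": 2.9,"hand": 1},{"x": 9.5,"y": -1.9,"z": 0,"ax": 0,"ay": 0,"az": 3.7,"hand": 1},{"x": 11.6,"y": -2.3,"z": 0,"ax": 0,"ay": 0,"az": 4.5,"hand": 1},{"x": 13.7,"y": -2.7,"z": 0,"ax": 0,"ay": 0,"az": 5.3,"hand": 1},{"x": 15.7,"y": -3.1,"z": 0,"ax": 0,"ay": 0,"az": 6,"hand": 1},{"x": 17.4,"y": -3.5,"z": 0,"ax": 0,"ay": 0,"az": 6.6,"hand": 1},{"x": 18.4,"y": -3.7,"z": 0.8,"ax": 0,"ay": 0,"az": 6.86,"hand": 1}])

```text
time_s: 9.55
position: [0.5972, 0.31, 0.1592]
ee_rot: [-3.099, -0.512, 0.0]
wrist_force: [-0.6, 0.4, 0.8]
gripper_width: 0.998
finger_force: 0.0
```

Emit:
play_rows(moves=[{"x": 0,"y": 0,"z": 0,"ax": 0,"ay": 0,"az": 0,"hand": 1},{"x": 0,"y": 0,"z": 0,"ax": 0,"ay": 0,"az": 0,"hand": 1},{"x": 0,"y": 0,"z": 0,"ax": 0,"ay": 0,"az": 0,"hand": 1}])

```text
time_s: 9.93
position: [0.5984, 0.3043, 0.1614]
ee_rot: [3.101, 0.504, 0.001]
wrist_force: [0.6, 0.6, -0.3]
gripper_width: 0.999
finger_force: 0.0
```

```bash
python3 - <<'E'
from h import *
go(.598,.306,.043,.325+np.pi/2)
I={n:grab_frame(n) for n in CI}
cv2.imwrite("pics/c4.png",np.hstack([I["top"][60:300,120:520],I["scene"][240:480,120:520]]))
# case in carton
m={"scene":mask(I["scene"],(45,100,50),(80,255,255),proj([[.555,-.16,.087]],"scene")[0]),"top":mask(I["top"],(45,100,50),(80,255,255),proj([[.555,-.16,.087]],"top")[0])}
c,s=np.cos(-.286),np.sin(-.286)
for k in m:
    x,f=fit({k:m[k]},(.04,.15),.0715,.087,[.5554,-.1605,-.286]); d=x[:2]-[.5995,-.1735]; print(k,x.round(4),round(f,3),"in carton",(c*d[0]+s*d[1]).round(4),(-s*d[0]+c*d[1]).round(4))
E
```

```text
shift [ 0.   -0.07  4.74] turn [ 0.   -0.   -0.02] t 9.925
scene [ 0.5563 -0.159  -0.2903] 0.015 in carton -0.0455 0.0017
top [ 0.5564 -0.1571 -0.2863] 0.033 in carton -0.046 0.0036
```

View pics/c4.png

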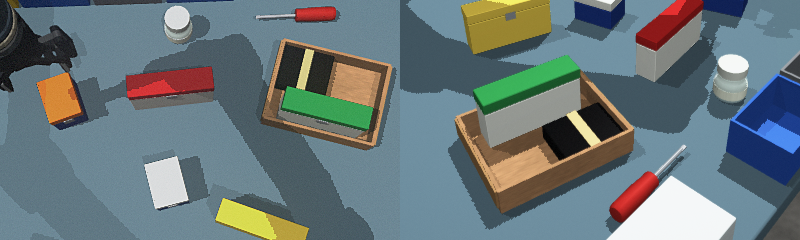

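The case stands in the lane at about (-46, +2) mm in the carton frame, flat and upright; in the crop it is the green lid at (328,110). Now I grasp the orange box.

Emit:
play_rows(moves=[{"x": 0,"y": -0.07,"z": 1.2,"ax": 0,"ay": 0,"az": 0,"hand": 1},{"x": 0,"y": -0.07,"z": 2.4,"ax": 0,"ay": 0,"az": 0,"hand": 1},{"x": 0,"y": -0.07,"z": 3.6,"ax": 0,"ay": 0,"az": 0,"hand": 1},{"x": 0,"y": -0.07,"z": 4.4,"ax": 0,"ay": 0,"az": 0,"hand": 1},{"x": 0,"y": -0.07,"z": 4.7,"ax": 0,"ay": 0,"az": 0,"hand": 1},{"x": 0,"y": -0.07,"z": 4.7,"ax": 0,"ay": 0,"az": 0,"hand": 1},{"x": 0,"y": -0.07,"z": 4.7,"ax": 0,"ay": 0,"az": 0,"hand": 0},{"x": 0,"y": -0.07,"z": 4.7,"ax": 0,"ay": 0,"az": 0,"hand": 0},{"x": 0,"y": -0.07,"z": 4.7,"ax": 0,"ay": 0,"az": 0,"hand": 0},{"x": 0,"y": -0.07,"z": 4.7,"ax": 0,"ay": 0,"az": 0,"hand": 0}])

```text
time_s: 11.28
position: [0.5983, 0.3084, 0.0449]
ee_rot: [-3.099, -0.509, -0.004]
wrist_force: [0.0, -0.1, 6.3]
gripper_width: 0.688
finger_force: 66.5
```

Emit:
play_rows(moves=[{"x": 0,"y": 0,"z": 0,"ax": 0,"ay": 0,"az": 0,"hand": 0},{"x": 0,"y": 0,"z": -0.6,"ax": 0,"ay": 0,"az": 0,"hand": 0},{"x": 0,"y": 0,"z": -1.2,"ax": 0,"ay": 0,"az": 0,"hand": 0},{"x": 0,"y": 0,"z": -1.2,"ax": 0,"ay": 0,"az": 0,"hand": 0}])

```text
time_s: 11.78
position: [0.5981, 0.3086, 0.0751]
ee_rot: [-3.099, -0.509, -0.005]
wrist_force: [0.7, 0.5, -1.1]
gripper_width: 0.691
finger_force: 65.7
```

```bash
python3 - <<'E'
from h import *
I=grab_frame("scene"); cv2.imwrite("pics/c5.png",cv2.resize(I[120:320,340:560],None,fx=2,fy=2))
E
```

```text
(no output)
```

View pics/c5.png

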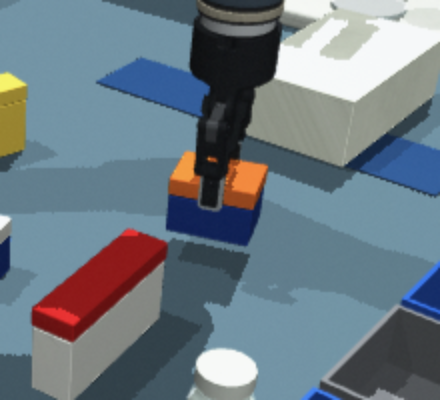

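The box is gripped centrally and hangs level, with its lid at crop (218,180). I lift and carry it.

Emit:
play_rows(moves=[{"x": 0,"y": 0,"z": -1,"ax": 0,"ay": 0,"az": 0,"hand": 0},{"x": 0,"y": 0,"z": -2.2,"ax": 0,"ay": 0,"az": 0,"hand": 0},{"x": 0,"y": 0,"z": -3.4,"ax": 0,"ay": 0,"az": 0,"hand": 0},{"x": 0,"y": 0,"z": -4.4,"ax": 0,"ay": 0,"az": 0,"hand": 0},{"x": 0,"y": 0,"z": -4.8,"ax": 0,"ay": 0,"az": 0,"hand": 0},{"x": 0,"y": 0,"z": -4.8,"ax": 0,"ay": 0,"az": 0,"hand": 0}])

```text
time_s: 12.58
position: [0.597, 0.3082, 0.1931]
ee_rot: [-3.1, -0.509, 0.0]
wrist_force: [-0.6, 0.2, -1.9]
gripper_width: 0.692
finger_force: 65.7
```

```bash
python3 - <<'E'
from h import *
go(.6112,-.2187,.19,-.286+np.pi/2)
E
```

```text
shift [-6.2  20.15  0.12] turn [-0.    0.    4.38] t 12.575
```

Emit:
play_rows(moves=[{"x": -0.3,"y": 0.9,"z": 0,"ax": 0,"ay": 0,"az": 0.2,"hand": 0},{"x": -0.8,"y": 2.7,"z": 0,"ax": 0,"ay": 0,"az": 0.6,"hand": 0},{"x": -1.5,"y": 4.9,"z": 0,"ax": 0,"ay": 0,"az": 1.1,"hand": 0},{"x": -2.2,"y": 7.1,"z": 0,"ax": 0,"ay": 0,"az": 1.6,"hand": 0},{"x": -2.9,"y": 9.3,"z": 0,"ax": 0,"ay": 0,"az": 2.1,"hand": 0},{"x": -3.5,"y": 11.5,"z": 0,"ax": 0,"ay": 0,"az": 2.5,"hand": 0},{"x": -4.2,"y": 13.7,"z": 0,"ax": 0,"ay": 0,"az": 3,"hand": 0},{"x": -4.9,"y": 15.9,"z": 0,"ax": 0,"ay": 0,"az": 3.5,"hand": 0},{"x": -5.5,"y": 18,"z": 0,"ax": 0,"ay": 0,"az": 3.95,"hand": 0},{"x": -6,"y": 19.5,"z": 0,"ax": 0,"ay": 0,"az": 4.25,"hand": 0}])

```text
time_s: 13.82
position: [0.6083, -0.2063, 0.1924]
ee_rot: [3.111, -0.431, -0.003]
wrist_force: [0.3, 0.3, -2.7]
gripper_width: 0.69
finger_force: 65.7
```

Emit:
play_rows(moves=[{"x": 0,"y": 0,"z": 0,"ax": 0,"ay": 0,"az": 0,"hand": 0},{"x": 0,"y": 0,"z": 0,"ax": 0,"ay": 0,"az": 0,"hand": 0},{"x": 0,"y": 0,"z": 0,"ax": 0,"ay": 0,"az": 0,"hand": 0}])

```text
time_s: 14.2
position: [0.6108, -0.2002, 0.1926]
ee_rot: [-3.113, 0.417, 0.002]
wrist_force: [0.7, 0.3, -1.7]
gripper_width: 0.691
finger_force: 65.7
```

```bash
python3 - <<'E'
from h import *
go(.6112,-.2187,.12,-.286+np.pi/2)
E
```

```text
shift [0.22 0.71 2.9 ] turn [-0.01  0.01  0.14] t 14.2
```

Emit:
play_rows(moves=[{"x": 0.22,"y": 0.71,"z": 0,"ax": 0,"ay": 0,"az": 0.14,"hand": 0},{"x": 0.22,"y": 0.71,"z": 0.8,"ax": 0,"ay": 0,"az": 0.14,"hand": 0},{"x": 0.22,"y": 0.71,"z": 1.8,"ax": 0,"ay": 0,"az": 0.14,"hand": 0},{"x": 0.22,"y": 0.71,"z": 2.9,"ax": 0,"ay": 0,"az": 0.14,"hand": 0},{"x": 0.22,"y": 0.71,"z": 2.9,"ax": 0,"ay": 0,"az": 0.14,"hand": 0},{"x": 0.22,"y": 0.71,"z": 2.9,"ax": 0,"ay": 0,"az": 0.14,"hand": 0}])

```text
time_s: 14.95
position: [0.6117, -0.2207, 0.121]
ee_rot: [3.109, -0.451, 0.001]
wrist_force: [0.3, -0.7, -2.4]
gripper_width: 0.691
finger_force: 65.7
```

```bash
python3 - <<'E'
from h import *
go(.6112,-.2187,.052,-.286+np.pi/2)
I=grab_frame("scene")[220:480,120:440].copy()
I=cv2.resize(I,None,fx=2,fy=2); 
p=observe()["position"]; c,s=np.cos(-.286),np.sin(-.286)
for a in(-.04,.04):
  for b in(-.03,.03):
    for z in(-.045,.013):
      q=(proj([p+[c*a-s*b,s*a+c*b,z]],"scene")[0]-[120,220])*2
      cv2.circle(I,tuple(int(v) for v in q),3,(255,0,255),1)
cv2.imwrite("pics/c6.png",I)
E
```

```text
shift [-0.04 -0.07  2.76] turn [ 0.   -0.   -0.01] t 14.95
```

View pics/c6.png

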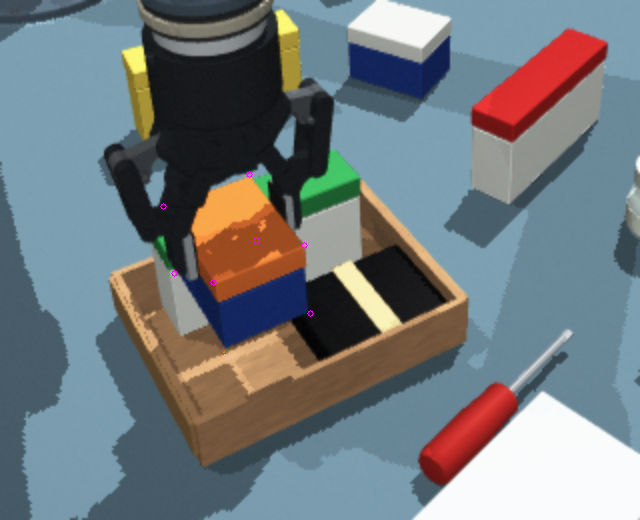

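The overlay markers fit the box's lid corners ((213,283), (305,245)) and its bottom edge within about 3 mm. The box is level and clear of the tin and the case, so I lower it.

Emit:
play_rows(moves=[{"x": -0.04,"y": -0.07,"z": 0.6,"ax": 0,"ay": 0,"az": 0,"hand": 0},{"x": -0.04,"y": -0.07,"z": 1.2,"ax": 0,"ay": 0,"az": 0,"hand": 0},{"x": -0.04,"y": -0.07,"z": 1.8,"ax": 0,"ay": 0,"az": 0,"hand": 0},{"x": -0.04,"y": -0.07,"z": 2.3,"ax": 0,"ay": 0,"az": 0,"hand": 0},{"x": -0.04,"y": -0.07,"z": 2.6,"ax": 0,"ay": 0,"az": 0,"hand": 0},{"x": -0.04,"y": -0.07,"z": 2.7,"ax": 0,"ay": 0,"az": 0,"hand": 0},{"x": -0.04,"y": -0.07,"z": 2.7,"ax": 0,"ay": 0,"az": 0,"hand": 0}])

```text
time_s: 15.88
position: [0.6112, -0.2185, 0.0534]
ee_rot: [3.109, -0.45, 0.0]
wrist_force: [0.3, -0.0, -0.5]
gripper_width: 0.689
finger_force: 65.7
```

Emit:
play_rows(moves=[{"x": 0,"y": 0,"z": 0.08,"ax": 0,"ay": 0,"az": 0,"hand": 0},{"x": 0,"y": 0,"z": 0.08,"ax": 0,"ay": 0,"az": 0,"hand": 0}])

```text
time_s: 16.12
position: [0.6111, -0.2183, 0.0514]
ee_rot: [-3.109, 0.45, -0.0]
wrist_force: [-0.1, 0.3, -1.3]
gripper_width: 0.687
finger_force: 65.7
```

Emit:
play_rows(moves=[{"x": 0,"y": 0,"z": 0.06,"ax": 0,"ay": 0,"az": 0,"hand": 0},{"x": 0,"y": 0,"z": 0.08,"ax": 0,"ay": 0,"az": 0,"hand": 0},{"x": 0,"y": 0,"z": 0.08,"ax": 0,"ay": 0,"az": 0,"hand": 0}])

```text
time_s: 16.5
position: [0.6112, -0.2184, 0.0499]
ee_rot: [-3.109, 0.45, -0.001]
wrist_force: [-2.5, 2.0, 4.9]
gripper_width: 0.689
finger_force: 66.5
```

On the floor. I open the fingers slightly and go up.

Emit:
play_rows(moves=[{"x": 0,"y": 0,"z": 0,"ax": 0,"ay": 0,"az": 0,"hand": 0.77},{"x": 0,"y": 0,"z": 0,"ax": 0,"ay": 0,"az": 0,"hand": 0.77},{"x": 0,"y": 0,"z": 0,"ax": 0,"ay": 0,"az": 0,"hand": 0.77},{"x": 0,"y": 0,"z": -0.5,"ax": 0,"ay": 0,"az": 0,"hand": 0.77},{"x": 0,"y": 0,"z": -1.5,"ax": 0,"ay": 0,"az": 0,"hand": 0.8},{"x": 0,"y": 0,"z": -3,"ax": 0,"ay": 0,"az": 0,"hand": 1},{"x": 0,"y": 0,"z": -5,"ax": 0,"ay": 0,"az": 0,"hand": 1},{"x": 0,"y": 0,"z": -6,"ax": 0,"ay": 0,"az": 0,"hand": 1},{"x": 0,"y": 0,"z": -6,"ax": 0,"ay": 0,"az": 0,"hand": 1}])

```text
time_s: 17.62
position: [0.6121, -0.2193, 0.2023]
ee_rot: [3.109, -0.45, 0.008]
wrist_force: [-1.0, 0.3, 0.2]
gripper_width: 1.0
finger_force: 0.0
```

```bash
python3 - <<'E'
from h import *
I={n:grab_frame(n) for n in CI}
cv2.imwrite("pics/c7.png",cv2.resize(np.hstack([I["top"][60:260,340:540],I["scene"][260:460,150:350]]),None,fx=2,fy=2))
c,s=np.cos(-.286),np.sin(-.286)
for nm,lo,hi,sz,z0,z1,p0 in(("case",(45,100,50),(80,255,255),(.04,.15),.0715,.087,[.556,-.158,-.286]),("box",(8,150,90),(18,255,255),(.08,.06),.048,.063,[.611,-.2187,-.286])):
    m=mask(I["scene"],lo,hi,proj([[*p0[:2],z1]],"scene")[0])
    x,f=fit({"scene":m},sz,z0,z1,p0); d=x[:2]-[.5995,-.1735]; print(nm,x.round(4),round(f,3),(c*d[0]+s*d[1]).round(4),(-s*d[0]+c*d[1]).round(4))
E
```

```text
case [ 0.5563 -0.1591 -0.2879] 0.016 -0.0455 0.0016
box [ 0.6115 -0.2178 -0.2875] 0.026 0.024 -0.0391
```

View pics/c7.png

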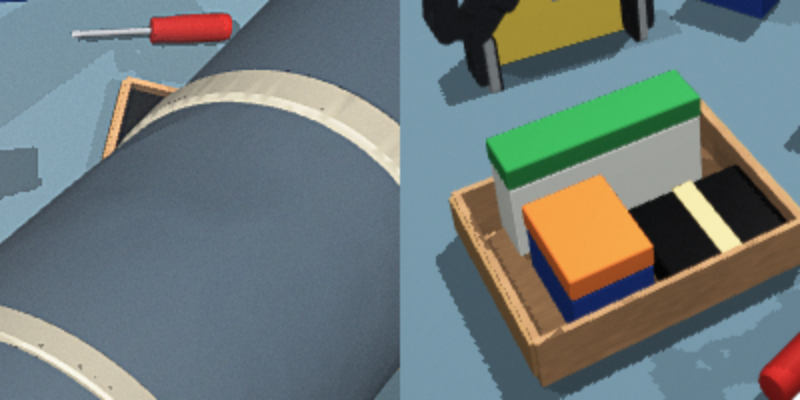

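The right crop shows both pieces upright and flat in the carton: green lid at (590,130), orange lid at (588,235), with the gripper clear above. I hand the job in.

```bash
python3 -c "
from workcell import *
print(sign_off())"
```

```text
the job is handed in; nothing more can be done
None
```

The green-lidded case and the orange-lidded box are both in the carton, upright, flat on the floor and released beside the tin; I handed the job in at about 18 s of the 51 s limit, and the sign-off gave no verdict.

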